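Stand a brass clock weight on its loaded end

TASK

A brass clock weight lies in the V-rests of a freely spinning turntable; it looks the same at both ends, but only one end holds the lead and it can stand only on that one. Balance it in the grip to find the heavy end (you may put it back in its rests to take a new hold), then stand it gently, heavy end down, near the middle of the round steel plate and leave it standing there on its own. Never let it lie or fall on the bench or the plate, and do not disturb the blower, the jar or the tin.

Things in the scene. Friction and masses are not known exactly. Their poses are not given: they have to be found in the camera images.
- weight: Brass cylinder 150 mm long, 44 mm diameter, 0.37 to 0.51 kg. Origin at its middle, x along its length. Lead sits in its +x or its -x end, unseen, different every time; centre of mass 30 to 35 mm from the middle. Domed ends (4 mm): it stands on the heavy one (rocks, may lean 5 degrees), topples on the light. Starts level, 95 mm up, within 35 degrees of world y; stood on the plate, middle 87 mm up.
- turntable: Fixed foot, origin on the spin axis at bench height. Its platter (98 mm radius, top 44 mm up) carries two steel V-rests, 52 mm either side of the spin axis, 14 mm thick along the weight, 70 mm wide at the foot, 45 degree faces that reach no higher than the weight's axis. Between them 90 mm of the weight is free, with 29 mm of air below. The weight can be put back from above.
- platter (a joint): Turn of the platter about its vertical axis, rad, anticlockwise from above, 0 at the start. It spins freely at a touch (also when the weight is let go abruptly), no stops, and coasts to rest in a second or two.
- plate: Round flat steel plate, 130 mm diameter, 12 mm thick, fixed to the bench; origin at the centre of its underside.
- blower: Loose rubber dust blower standing upright, 62 mm diameter, 98 mm high; origin at the centre of its underside. Leave alone.
- jar: Loose glass jar with a lid, 60 mm diameter, 60 mm high; origin at the centre of its underside. Leave alone.
- tin: Loose round dark steel tin, 68 mm diameter, 34 mm high; origin at the centre of its underside. Leave alone.
There are look-alikes about, which are no part of the job. There is more than one size of the plate; the job needs the middle-sized.

How it is judged:
By the outcome, as a careful person would: the job done as asked, in the order asked, and still so for the second after the job is handed in, with the robot touching nothing.
It also fails if it takes over 59 s, if anything falls off the work surface, if the arm or the gripper's body presses on something with over 40 N, if the wrist force passes 120 N, or if a joint passes its speed limit or range.

ROBOT

A 6-joint arm with a two-finger parallel gripper is mounted at the origin on the work surface. World frame = base frame: x ahead of the robot, y to its left, z up, the work surface at z = 0. Lengths are in m, angles in rad, forces in N, time in s.
With the tool pointing down it reaches from about 0.35 to 0.925 m from the base axis. Payload 6.4 kg.
Tool frame: the origin (TCP) lies at the very end of the fingers, on their centre line; the grasp point (between the pads) lies arm.grasp_offset behind it (arm.grasp_offset is the distance from the TCP to the grasp point, in m); z points along the fingers, y is the line along which they close (so a half turn about z gives the same grasp; the last joint's range is limited). The gripper opens to 94 mm and grips with 3 to 60 N. Pads are 16 mm wide; open, the fingers measure 119 mm over their backs; the gripper's body (75 mm by 177 mm) begins 78 mm behind the grasp point.
Start: joints at [-1.499, 0.245, 1.558, -0, 1.339, -0.174], TCP at [0.158, -0.63, 0.181] pointing down, gripper open.
Joint ranges: [-3.13, 3.13], [-1.02, 2.26], [0.13, 2.54], [-0.95, 4.09], [0.21, 2.88], [-2.74, 2.74]. Speed limits (rad/s): [2.57, 2.57, 3.14, 3.14, 3.14, 3.14].

INTERFACE

Orientations are given as a rotation vector (axis times angle).
In Python, from rig import arm gives the robot as it stands.
- The arm moves only by the tool play_rows, never from a script. Its argument "moves" is one flat list of numbers, 7 for each row, row after row: the closure in counts, from 0 (fully open) to 255 (shut), then the shift along the tool's x, y, z normalised to -1 to 1, where 1 is 0.5 m, then the turn, a rotation vector about the tool's x, y, z normalised to -1 to 1, where 1 is 45 degrees. A call has 1 to 8 rows; each row is the pose to reach, as a shift and turn from the pose commanded when the call began, along the tool's axes at that moment; what a row does not reach only later rows make up. A row lasts 1/8 s, in which the tool goes at most 62.5 mm and 10.7 degrees, less where a joint would pass 70% of its speed; a pose out of reach is approached as far as the arm can. A call with a number of a shift or a turn outside -1 to 1 is refused whole. A call with a gripper value outside its range is refused whole. The fingers move at their own pace and stop on an object; "force" is the grip in N (left out, the last holds). Time passes only in rows, so rows that repeat a pose let the fingers close. It gives the time, the measured TCP pose, the force, the opening and the grip force at its end, in the units of the state.
- arm.read_state(): the state, without advancing time (a new reading comes with each control period).
- arm.read_camera(name): name is "side" or "top" or "wrist"; returns a dict with "color" (384x512x3 uint8, red, green, blue), "depth" (384x512 float32, m along the optical axis (not along the pixel's ray), 0 where there is no reading), "fx", "fy", "cx", "cy" (pixels), "extrinsics" (4x4, takes a point from camera to world coordinates). Camera axes: x right, y down, z forward; pixel columns grow to the right and rows downward; lengths in m; the calibration is good to about 2 mm. A picture is of the moment at which its call begins.
- arm.hand_in(): hands the job in; it is judged then, once.
The state is a dict: "time": time; "joint_pos": joint angles; "joint_vel": joint speeds; "joint_efforts": joint torques, N m; "tool_pos": TCP position; "tcp_rot": TCP orientation; "contact_force": force on the tool from outside, world axes, zero at the start; "ft_torque": the same for the moment, N m; "width": finger opening in m; "grasp_force": force on a finger pad.
Only numpy, scipy, OpenCV 4.12 (cv2) and the standard library are available. Lean on these libraries where they do the work, as an engineer would, in place of code of your own. Each camera call takes 0.05 s, during which the arm holds its last target. There are 200 camera calls.

## Working session

There is one attempt and no reset: what is moved stays moved. The work goes in short steps, Python scripts to look and compute and a tool call to move; the robot and the scene stay as the last step left them, time stands still between calls to the robot, and variables do not carry over. Pictures are saved under pics/ and viewed, at most 10 in all, crops included, and the job is handed in when it is done.

Besides the shell and the picture viewer there is one more tool, called after "Call:" as name(argument=value, ...) on one line, values as JSON. play_rows: Moves the arm, as the interface text tells. Its arguments: {"type":"object","properties":{"moves":{"type":"array","items":{"type":"number"}},"force":{"type":"number"}},"required":["moves"]}

```bash
ls; mkdir -p pics; cat > h.py <<'E'
import numpy as np, cv2
from rig import arm
from scipy.spatial.transform import Rotation as R
def cam(n):
    c=arm.read_camera(n); return c
def world(c):
    d=c["depth"]; v,u=np.mgrid[:d.shape[0],:d.shape[1]]
    p=np.stack([(u-c["cx"])/c["fx"]*d,(v-c["cy"])/c["fy"]*d,d],-1)
    E=np.array(c["extrinsics"]); return p@E[:3,:3].T+E[:3,3]
def save(n,img): cv2.imwrite("pics/"+n+".png",cv2.cvtColor(img,cv2.COLOR_RGB2BGR))
E
python3 - <<'E'
from h import *
print(arm.grasp_offset, arm.read_state())
ims=[]
for n in("top","side"):
    c=cam(n); np.savez(n+"0",**c); ims.append(c["color"]); print(n,c["extrinsics"],c["fx"])
save("both",cv2.resize(np.vstack(ims),(400,600)))
save("top",ims[0]); save("side",ims[1])
E
```

```text
pics
0.0188 {'time': 0.0, 'joint_pos': array([-1.49912264e+00,  2.45822827e-01,  1.55898323e+00,  2.55572430e-06,
        1.33868041e+00, -1.74096115e-01]), 'joint_vel': array([-2.58416985e-04, -6.99381386e-05, -2.80622949e-04, -8.97992271e-04,
       -2.41200729e-03, -1.23523458e-03]), 'joint_efforts': array([-9.95012888e-04, -4.15843177e+01, -3.14602661e+01,  6.85110362e-02,
        3.31860082e-02, -1.54519621e-04]), 'tool_pos': array([ 0.15810989, -0.62982432,  0.17975635]), 'tcp_rot': array([-3.11602554e+00, -3.84850677e-01, -1.56082929e-04]), 'contact_force': array([-0.18636762, -0.98221487, -0.04047121]), 'ft_torque': array([-0.03537794,  0.02805268, -0.01670789]), 'grasp_force': 0.0, 'width': 0.09405825830260839}
top [[ 0.01382677 -0.99937032  0.03267685  0.43764586]
 [-0.99989603 -0.01395301 -0.00363844  0.00794847]
 [ 0.00409209 -0.03262315 -0.99945935  1.34213852]
 [ 0.          0.          0.          1.        ]] 474.1485268464796
side [[-0.89646697 -0.25022413  0.36569777  0.03749902]
 [-0.44272132  0.54037466 -0.7155369   0.86329549]
 [-0.01856921 -0.8033574  -0.59520759  0.79403487]
 [ 0.          0.          0.          1.        ]] 397.39384503480153
```

View pics/top.png

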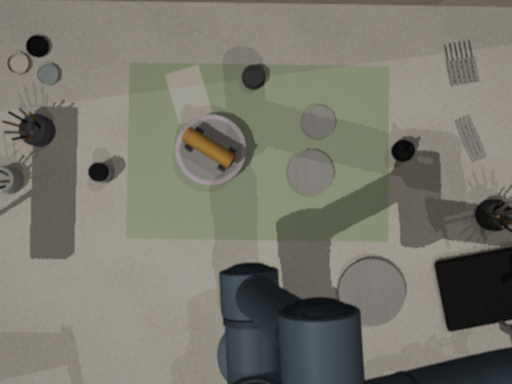

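View pics/side.png

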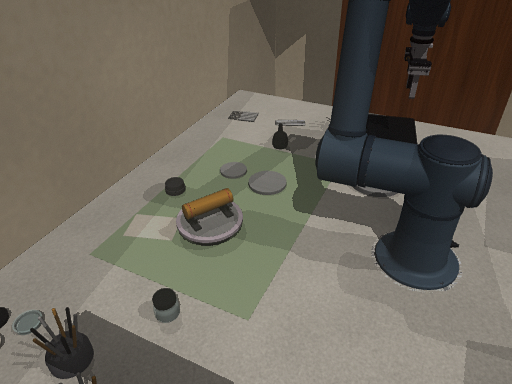

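Top view: the weight is at about (209,147), and there are three plates: small (318,121), middle (310,172) and big (371,291). The dark or round items are at (254,76), (99,172) and (402,150). The side view agrees. Next I measure.

```bash
python3 - <<'E'
from h import *
C={n:dict(np.load(n+"0.npz")) for n in("top","side")}
for n,c in C.items():
    W=world(c); hsv=cv2.cvtColor(c["color"],cv2.COLOR_RGB2HSV)
    m=(cv2.inRange(hsv,(8,120,60),(25,255,255))>0)&(c["depth"]>0)&(np.abs(W[...,1])<.4)&(W[...,2]>.05)&(W[...,2]<.15)&(W[...,0]>.3)
    k,l,s,ce=cv2.connectedComponentsWithStats(m.astype(np.uint8)); i=1+np.argmax(s[1:,4]); m=l==i
    p=W[m]; print(n,"weight n",m.sum(),"px",ce[i],"top z pctl",np.percentile(p[:,2],[2,50,98]))
    (cx,cy),(a,b),an=cv2.minAreaRect((p[:,:2]*1e4).astype(np.int32)); print(cx/1e4,cy/1e4,a/1e4,b/1e4,an)
    if n=="top":
        r=cv2.minAreaRect(np.argwhere(m)[:,::-1].astype(np.int32)); print(r)
    reg=(W[...,0]>.3)&(W[...,0]<.72)&(np.abs(W[...,1])<.5)&(c["depth"]>0)
    z=W[...,2]
    for lo,hi in((.006,.022),(.025,.2)):
        q=(reg&(z>lo)&(z<hi)).astype(np.uint8); q=cv2.morphologyEx(q,cv2.MORPH_OPEN,np.ones((3,3)))
        k,l,s,ce=cv2.connectedComponentsWithStats(q)
        for i in range(1,k):
            if s[i,4]>60:
                P=W[l==i]; (x,y),r=cv2.minEnclosingCircle(P[:,:2].astype(np.float32)); print(n,lo,"px",ce[i].round(),"c",round(x,4),round(y,4),"r",round(r,4),"z",np.percentile(P[:,2],[10,50,95]).round(4),s[i,4])
E
```

```text
top weight n 857 px [208.34655776 147.36289382] top z pctl [0.09909164 0.1138279  0.12007046]
0.56815908203125 0.1302453857421875 0.144216064453125 0.04319439392089844 59.17766571044922
((208.0203399658203, 147.58609008789062), (55.55209732055664, 16.64060401916504), 31.701427459716797)
top 0.006 px [318. 121.] c 0.6588 -0.1688 r 0.049 z [0.0076 0.0106 0.0152] 836
top 0.006 px [310. 172.] c 0.5139 -0.1477 r 0.0658 z [0.0091 0.0128 0.0172] 1644
top 0.025 px [210. 149.] c 0.5709 0.1309 r 0.0982 z [0.042  0.0462 0.1166] 3939
top 0.025 px [403. 150.] c 0.5778 -0.4024 r 0.031 z [0.0357 0.0554 0.0939] 393
top 0.025 px [100. 172.] c 0.5045 0.4319 r 0.0296 z [0.0326 0.0596 0.0642] 416
side weight n 738 px [207.07181572 202.85501355] top z pctl [0.08460445 0.10662176 0.11636937]
0.56295888671875 0.137905078125 0.14726734619140625 0.03843746337890625 57.02952575683594
side 0.006 px [233. 170.] c 0.654 -0.1677 r 0.0464 z [0.0065 0.0082 0.0109] 135
side 0.006 px [267. 181.] c 0.5126 -0.1464 r 0.0674 z [0.0079 0.0101 0.0128] 662
side 0.006 px [169. 317.] c 0.4902 0.4446 r 0.0257 z [0.0092 0.0143 0.0205] 84
side 0.025 px [280. 135.] c 0.5722 -0.3947 r 0.0289 z [0.0307 0.0498 0.0872] 193
side 0.025 px [210. 218.] c 0.5677 0.134 r 0.0984 z [0.0405 0.0439 0.1137] 2624
side 0.025 px [165. 302.] c 0.5016 0.4364 r 0.0296 z [0.0306 0.057  0.0602] 596
```

```bash
cat >> h.py <<'E'
def plan(pos,ax,tilt=0,base=None):
    """shift/turn (normalised) to TCP pos, tool down with tool x along world xy angle ax(deg)(mod 180)."""
    s=arm.read_state(); R0=R.from_rotvec(s["tcp_rot"]); best=None
    for k in(0,180):
        a=np.radians(ax+k); x=np.array([np.cos(a),np.sin(a),0]); z=np.array([0,0,-1.]); Rt=R.from_matrix(np.stack([x,np.cross(z,x),z],1))*R.from_euler('y',tilt,degrees=True)
        rv=(R0.inv()*Rt).as_rotvec()
        print("ax",ax+k,"shift",(R0.inv().apply(np.array(pos)-s["tool_pos"])/.5).round(4),"turn",(rv/(np.pi/4)).round(4), "tool x,y",R0.as_matrix()[:,0].round(2),R0.as_matrix()[:,1].round(2),"t",s["time"])
E
python3 -c "
from h import *
plan([.567,.132,.30],59.2)
plan([.42,-.25,.28],-14)"
```

```text
ax 59.2 shift [ 1.164  -1.2794 -0.2378] turn [-0.0019 -0.0012 -1.0026] tool x,y [0.97 0.24 0.  ] [ 0.24 -0.97 -0.  ] t 0.1
ax 239.2 shift [ 1.164  -1.2794 -0.2378] turn [-1.5000e-03  2.3000e-03  2.9974e+00] tool x,y [0.97 0.24 0.  ] [ 0.24 -0.97 -0.  ] t 0.1
ax -14 shift [ 0.693  -0.6098 -0.199 ] turn [-2.200e-03  2.000e-04  6.241e-01] tool x,y [0.97 0.24 0.  ] [ 0.24 -0.97 -0.  ] t 0.1
ax 166 shift [ 0.693  -0.6098 -0.199 ] turn [-2.0000e-04 -2.9000e-03 -3.3759e+00] tool x,y [0.97 0.24 0.  ] [ 0.24 -0.97 -0.  ] t 0.1
```

Call:
play_rows(moves=[0,0.69,-0.61,-0.24,0,0,-0.5,0,0.69,-0.61,-0.24,0,0,-0.5,0,0.69,-0.61,-0.24,0,0,-0.5,0,0.69,-0.61,-0.24,0,0,-0.5,0,0.69,-0.61,-0.24,0,0,-1,0,0.69,-0.61,-0.24,0,0,-1,0,0.69,-0.61,-0.24,0,0,-1,0,0.69,-0.61,-0.24,0,0,-1], force=60)

```text
time: 1.1
tool_pos: [0.4197, -0.2485, 0.3016]
tcp_rot: [2.731, 1.551, 0.001]
contact_force: [-0.1, -1.1, -0.7]
width: 0.0941
grasp_force: 0.0
```

```bash
python3 -c "
from h import *
plan([.567,.132,.30],59.2);print(arm.read_state())"
```

```text
ax 59.2 shift [ 0.8045 -0.1365  0.003 ] turn [ 0.0011 -0.      0.0001] tool x,y [0.51 0.86 0.  ] [ 0.86 -0.51  0.  ] t 1.1
ax 239.2 shift [ 0.8045 -0.1365  0.003 ] turn [ 0.0000e+00  1.8000e-03 -3.9999e+00] tool x,y [0.51 0.86 0.  ] [ 0.86 -0.51  0.  ] t 1.1
{'time': 1.1, 'joint_pos': array([-7.67705783e-01, -2.23971376e-01,  1.81310140e+00,  2.09912654e-04,
        1.55160056e+00, -2.30224209e-01]), 'joint_vel': array([ 0.59174773,  0.00642059, -0.12540541, -0.00828155,  0.1299461 ,
        0.59966684]), 'joint_efforts': array([-2.25561306e+00, -2.48447263e+01, -3.27956057e+01,  1.40317599e-01,
        1.99294154e-02, -4.70850617e-01]), 'tool_pos': array([ 0.41965941, -0.24848137,  0.30156331]), 'tcp_rot': array([2.73087248e+00, 1.55148856e+00, 6.98655182e-04]), 'contact_force': array([-0.14022391, -1.12126028, -0.67255935]), 'ft_torque': array([-0.02776041, -0.07725448, -0.03781788]), 'grasp_force': 0.0, 'width': 0.09409655625433225}
```

Call:
play_rows(moves=[0,0.8,-0.136,0,0,0,0,0,0.8,-0.136,0,0,0,0,0,0.8,-0.136,0,0,0,0,0,0.8,-0.136,0,0,0,0,0,0.8,-0.136,0,0,0,0,0,0.8,-0.136,0,0,0,0,0,0.8,-0.136,0,0,0,0,0,0.8,-0.136,0,0,0,0])

```text
time: 2.1
tool_pos: [0.5656, 0.129, 0.3]
tcp_rot: [-2.73, -1.553, 0.002]
contact_force: [-0.2, 0.1, 0.8]
width: 0.0939
grasp_force: 0.0
```

```bash
cat > w.py <<'E'
from h import *
import sys
def weight(n,save_as=None):
    c=cam(n); W=world(c); hsv=cv2.cvtColor(c["color"],cv2.COLOR_RGB2HSV)
    m=cv2.inRange(hsv,(8,120,60),(25,255,255)); k,l,s,ce=cv2.connectedComponentsWithStats(m)
    i=1+np.argmax(s[1:,4]); m=l==i
    E=np.array(c["extrinsics"]); (u,v),(a,b),an=r=cv2.minAreaRect(np.argwhere(m)[:,::-1].astype(np.int32))
    bx=cv2.boxPoints(r)
    def ray(uv,z):
        d=E[:3,:3]@[(uv[0]-c["cx"])/c["fx"],(uv[1]-c["cy"])/c["fy"],1]; return E[:3,3]+d*(z-E[2,3])/d[2]
    Z=.095
    q=np.array([ray(p,Z) for p in bx]); e=[q[1]-q[0],q[2]-q[1]]; e.sort(key=lambda t:-np.linalg.norm(t))
    print(n,"centre",ray((u,v),Z).round(4),"len",[np.linalg.norm(t).round(4) for t in e],"axis deg",np.degrees(np.arctan2(e[0][1],e[0][0])).round(2),"px",s[i])
    P=W[m&(c["depth"]>0)]; print(" top z pct",np.percentile(P[:,2],[5,50,95,99]).round(4),"cam",E[:3,3].round(3))
    if save_as: save(save_as,c["color"])
    return c,W,m
if __name__=="__main__":
    weight("wrist",sys.argv[1] if len(sys.argv)>1 else None); weight("top"); s=arm.read_state(); print(s["tool_pos"],s["joint_pos"].round(3),s["ft_torque"],s["contact_force"])
E
python3 w.py w1
```

```text
wrist centre [0.5704 0.1314 0.095 ] len [np.float64(0.1512), np.float64(0.0429)] axis deg -119.8 px [ 238  111   36  118 3907]
 top z pct [0.1023 0.113  0.1163 0.117 ] cam [0.601 0.187 0.503]
top centre [0.5462 0.093  0.095 ] len [np.float64(0.056), np.float64(0.0451)] axis deg -117.85 px [217 145  18  23 288]
 top z pct [0.1029 0.1138 0.1202 0.1224] cam [0.438 0.008 1.342]
[0.56541419 0.12696381 0.30038398] [ 0.026  0.007  1.603 -0.     1.533  0.565] [-0.06024129 -0.05061258 -0.00125518] [-0.64626844 -0.03806502 -0.10099322]
```

View pics/w1.png

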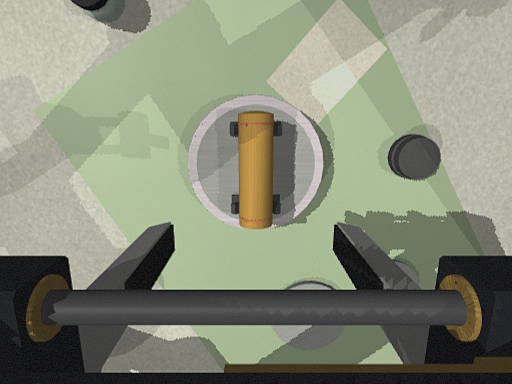

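The wrist view shows the weight upright in the image, centred at (256,170), with rests at either end and free space for the fingers. Next I align and descend.

```bash
python3 -c "
from h import *
plan([.569,.131,.076],60)"
```

```text
ax 60 shift [0.011  0.0023 0.4488] turn [-0.0008  0.0011 -0.0203] tool x,y [ 0.51  0.86 -0.  ] [ 0.86 -0.51 -0.  ] t 2.2
ax 240 shift [0.011  0.0023 0.4488] turn [1.8000e-03 1.2000e-03 3.9797e+00] tool x,y [ 0.51  0.86 -0.  ] [ 0.86 -0.51 -0.  ] t 2.2
```

Call:
play_rows(moves=[0,0.011,0.002,0.1,0,0,-0.02,0,0.011,0.002,0.2,0,0,-0.02,0,0.011,0.002,0.3,0,0,-0.02,0,0.011,0.002,0.38,0,0,-0.02,0,0.011,0.002,0.42,0,0,-0.02,0,0.011,0.002,0.449,0,0,-0.02,0,0.011,0.002,0.449,0,0,-0.02,0,0.011,0.002,0.449,0,0,-0.02])

```text
time: 3.2
tool_pos: [0.5707, 0.1316, 0.078]
tcp_rot: [2.72, 1.57, 0.004]
contact_force: [-0.3, 0.5, 0.5]
width: 0.0938
grasp_force: 0.0
```

Call:
play_rows(moves=[100,0,0,0,0,0,0,115,0,0,0,0,0,0,125,0,0,0,0,0,0,135,0,0,0,0,0,0,145,0,0,0,0,0,0,160,0,0,0,0,0,0,180,0,0,0,0,0,0,180,0,0,0,0,0,0], force=50)

```text
time: 4.2
tool_pos: [0.5696, 0.1315, 0.0762]
tcp_rot: [2.721, 1.57, 0.0]
contact_force: [1.2, -0.3, -2.2]
width: 0.04
grasp_force: 45.8
```

```bash
python3 -c "
from h import *
print(arm.read_state())"
```

```text
{'time': 4.2, 'joint_pos': array([ 3.31590194e-02,  2.10535544e-01,  1.80229838e+00, -1.51711428e-04,
        1.12834371e+00,  5.57154647e-01]), 'joint_vel': array([ 0.0007203 ,  0.00078757, -0.00032365, -0.00098751, -0.00141352,
        0.00203328]), 'joint_efforts': array([ 4.84598503e-01, -3.80724156e+01, -2.84135842e+01,  2.08674395e-01,
        5.18031400e-01,  9.04114073e-03]), 'tool_pos': array([0.56961963, 0.1315151 , 0.07623604]), 'tcp_rot': array([2.72068566e+00, 1.57018661e+00, 4.73675914e-04]), 'contact_force': array([ 1.22071641, -0.3467587 , -2.1965782 ]), 'ft_torque': array([-0.13975811, -0.42929451,  0.00441007]), 'grasp_force': 45.760477781295776, 'width': 0.039999761099705294}
```

Call:
play_rows(moves=[190,0,0,0,0,0,0,190,0,0,-0.01,0,0,0,190,0,0,-0.03,0,0,0,190,0,0,-0.05,0,0,0,190,0,0,-0.07,0,0,0,190,0,0,-0.08,0,0,0,190,0,0,-0.08,0,0,0,190,0,0,-0.08,0,0,0], force=60)

```text
time: 5.2
tool_pos: [0.5691, 0.1316, 0.1159]
tcp_rot: [-2.721, -1.57, 0.001]
contact_force: [0.6, 0.1, -4.6]
width: 0.0398
grasp_force: 54.5
```

```bash
python3 - <<'E'
from h import *
from w import weight
s=arm.read_state(); print({k:np.round(s[k],4) for k in s if k!='joint_efforts'})
Rt=R.from_rotvec(s["tcp_rot"]); print("tool torque",Rt.inv().apply(s["ft_torque"]))
c,W,m=weight("side"); save("s2",c["color"][120:300,100:350].repeat(2,0).repeat(2,1))
P=W[m&(c["depth"]>0)]; t=P[:,:2]@[.5,.866]; t-=t.mean()
for a in np.arange(-.07,.075,.02):
    q=P[abs(t-a)<.01,2]
    if len(q)>5: print(round(a,2),np.percentile(q,[5,90]).round(4))
E
```

```text
{'time': np.float64(5.2), 'joint_pos': array([ 0.0332,  0.1603,  1.7804, -0.    ,  1.2018,  0.5572]), 'joint_vel': array([-0.0009,  0.0052,  0.0023, -0.0003,  0.0008,  0.0016]), 'tool_pos': array([0.5691, 0.1316, 0.1159]), 'tcp_rot': array([-2.7206e+00, -1.5701e+00,  1.3000e-03]), 'contact_force': array([ 0.5798,  0.1114, -4.5922]), 'ft_torque': array([-0.1552,  0.0621,  0.0433]), 'grasp_force': np.float64(54.5275), 'width': np.float64(0.0398)}
tool torque [-0.02390776 -0.16548644 -0.04319196]
side centre [ 0.3616 -1.0229  0.095 ] len [np.float64(1.1507), np.float64(0.5044)] axis deg 98.47 px [ 332   36   85   83 4370]
 top z pct [-0.2243 -0.0664  0.1325  0.179 ] cam [0.037 0.863 0.794]
-0.07 [-0.2126  0.1631]
-0.05 [-0.2202  0.1396]
-0.03 [-0.2275  0.1177]
-0.01 [-0.2269  0.0933]
0.01 [-0.2267  0.0659]
0.03 [-0.2256  0.0562]
0.05 [-0.2228  0.0429]
0.07 [-0.2065  0.0223]
```

View pics/s2.png

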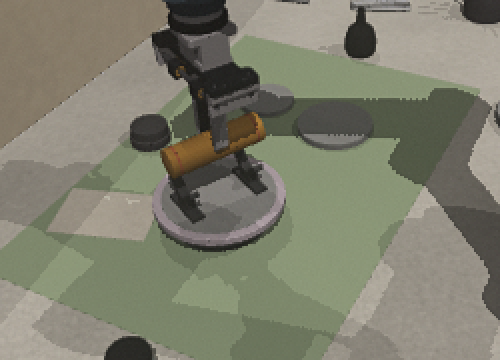

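The side view shows the weight held clear of the rests. The tool-y moment of −0.165 N m says the heavy end is at tool +x, which is world +y. I check the tilt before taking a new hold.

```bash
cat > tilt.py <<'E'
from h import *
def tilt(n="side"):
    """fit the cylinder line from depth points of brass near the grasp point: returns unit axis & centre of visible surface"""
    s=arm.read_state(); Rt=R.from_rotvec(s["tcp_rot"]); g=s["tool_pos"]-Rt.apply([0,0,arm.grasp_offset])
    c=cam(n); W=world(c); hsv=cv2.cvtColor(c["color"],cv2.COLOR_RGB2HSV)
    m=(cv2.inRange(hsv,(8,110,40),(26,255,255))>0)&(c["depth"]>0)&(np.linalg.norm(W-g,axis=-1)<.14)
    L=Rt.inv().apply(W[m]-g)          # tool frame about grasp point
    xz=L[:,[0,2]].astype(np.float32)
    (cx,cz),(a,b),an=cv2.minAreaRect((xz*1e4).astype(np.int32)); 
    u,sv,vt=np.linalg.svd(xz-xz.mean(0)); d=vt[0]*np.sign(vt[0][0])
    print(n,"n",m.sum(),"tool-frame axis slope deg (+ = +x end toward tool z/down)",np.degrees(np.arctan2(d[1],d[0])).round(1),"rect",cx/10,cz/10,a/10,b/10,an,"x range mm",np.percentile(xz[:,0],[1,99])*1e3,"z",np.percentile(xz[:,1],[1,99])*1e3)
    Rm=s["ft_torque"]; print(" t",s["time"],"tool torque",Rt.inv().apply(Rm).round(3),"F",s["contact_force"].round(2),"grip",s["grasp_force"],s["width"])
    return c
if __name__=="__main__": tilt("side"); tilt("wrist")
E
python3 tilt.py
```

```text
side n 710 tool-frame axis slope deg (+ = +x end toward tool z/down) 2.0 rect 4.406719970703125 -54.55640869140625 147.3872802734375 139.43524169921875 2.852235794067383 x range mm [-69.4380632   74.61673923] z [-119.12325487   14.51975028]
 t 5.25 tool torque [-0.079 -0.165 -0.048] F [-0.19 -0.46 -4.1 ] grip 54.52900839780341 0.040127410384085745
wrist n 20511 tool-frame axis slope deg (+ = +x end toward tool z/down) -84.7 rect 18.76153564453125 -54.2009033203125 143.601416015625 156.43662109375 22.59410858154297 x range mm [-69.11786348  70.32026425] z [-131.50876462   -3.8082601 ]
 t 5.3 tool torque [-0.056 -0.121 -0.013] F [ 0.53 -0.28 -4.87] grip 54.530800311185885 0.039830718054556576
```

Call:
play_rows(moves=[190,0,0,0.02,0,0,0,190,0,0,0.04,0,0,0,190,0,0,0.055,0,0,0,190,0,0,0.066,0,0,0,190,0,0,0.074,0,0,0,190,0,0,0.08,0,0,0,190,0,0,0.08,0,0,0])

```text
time: 6.22
tool_pos: [0.5699, 0.1314, 0.0768]
tcp_rot: [2.72, 1.57, 0.001]
contact_force: [-0.6, -1.0, -1.8]
width: 0.0398
grasp_force: 55.0
```

Call:
play_rows(moves=[150,0,0,0,0,0,0,140,0,0,0,0,0,0,130,0,0,0,0,0,0,115,0,0,0,0,0,0,100,0,0,0,0,0,0,80,0,0,0,0,0,0,50,0,0,0,0,0,0], force=5)

```text
time: 7.1
tool_pos: [0.5695, 0.1316, 0.0764]
tcp_rot: [-2.721, -1.57, -0.0]
contact_force: [0.4, 0.6, -1.1]
width: 0.0709
grasp_force: 0.0
```

```bash
python3 - <<'E'
from h import *
from tilt import tilt
c=tilt("wrist"); tilt("side"); save("w3",c["color"])
E
```

```text
wrist n 20480 tool-frame axis slope deg (+ = +x end toward tool z/down) -82.3 rect 16.793923950195314 -34.806463623046874 119.45894775390624 166.1156494140625 39.64417266845703 x range mm [-69.83017273  70.30371912] z [-131.31385282   -4.74082263]
 t 7.1 tool torque [-0.045  0.001  0.009] F [ 0.42  0.58 -1.06] grip 0.0 0.07088695799413605
side n 639 tool-frame axis slope deg (+ = +x end toward tool z/down) -0.5 rect 1.383929443359375 -52.81541137695312 138.989208984375 145.9338623046875 89.5288314819336 x range mm [-69.44578975  73.99393097] z [-118.94687071   13.79605653]
 t 7.15 tool torque [-0.131 -0.053 -0.008] F [ 0.31  0.08 -0.8 ] grip 0.0 0.0741284789625475
```

View pics/w3.png

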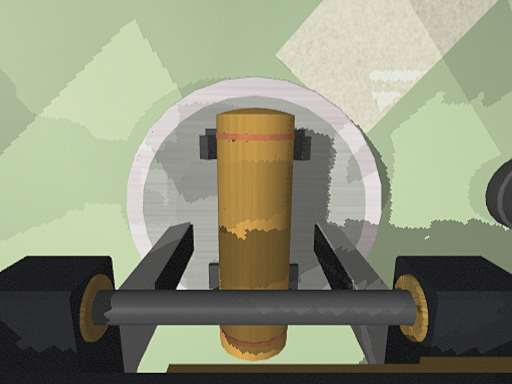

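The wrist view shows the weight back in its rests, running from (256,115) to (253,350). Now I re-grip 14 mm toward the light end, so the weight can swing clear of the gripper body.

Call:
play_rows(moves=[50,-0.012,0,0,0,0,0,50,-0.024,0,0,0,0,0,90,-0.024,0,0,0,0,0,115,-0.024,0,0,0,0,0,130,-0.024,0,0,0,0,0,150,-0.024,0,0,0,0,0,190,-0.024,0,0,0,0,0,190,-0.024,0,0,0,0,0], force=60)

```text
time: 8.2
tool_pos: [0.5637, 0.1212, 0.0763]
tcp_rot: [2.721, 1.57, 0.001]
contact_force: [1.7, -0.1, -2.9]
width: 0.0398
grasp_force: 55.1
```

Call:
play_rows(moves=[190,0,0,0,0,0,0,190,0,0,-0.02,0,0,0,190,0,0,-0.05,0,0,0,190,0,0,-0.1,0,0,0,190,0,0,-0.17,0,0,0,190,0,0,-0.24,0,0,0,190,0,0,-0.3,0,0,0,190,0,0,-0.3,0,0,0])

```text
time: 9.2
tool_pos: [0.5651, 0.1213, 0.23]
tcp_rot: [2.718, 1.569, 0.009]
contact_force: [0.4, -0.0, -4.4]
width: 0.0396
grasp_force: 54.5
```

```bash
python3 - <<'E'
from h import *
from tilt import tilt
c=tilt("side"); plan([.514,-.147,.30],60)
E
```

```text
side n 810 tool-frame axis slope deg (+ = +x end toward tool z/down) 3.5 rect 18.4573974609375 -54.5125 146.89044189453125 145.48662109375 5.306971549987793 x range mm [-57.35197093  85.55945911] z [-119.58055153   17.32350195]
 t 9.2 tool torque [-0.147 -0.24   0.044] F [ 0.37 -0.03 -4.43] grip 54.511104003902915 0.039639808900044905
ax 60 shift [-0.5141  0.1825 -0.1454] turn [ 0.002  -0.001  -0.0003] tool x,y [0.5  0.87 0.  ] [ 0.87 -0.5   0.  ] t 9.25
ax 240 shift [-0.5141  0.1825 -0.1454] turn [-1.5000e-03 -3.2000e-03  3.9997e+00] tool x,y [0.5  0.87 0.  ] [ 0.87 -0.5   0.  ] t 9.25
```

Call:
play_rows(moves=[190,-0.05,0.02,-0.05,0,0,0,190,-0.15,0.055,-0.145,0,0,0,190,-0.25,0.09,-0.145,0,0,0,190,-0.35,0.125,-0.145,0,0,0,190,-0.43,0.155,-0.145,0,0,0,190,-0.49,0.175,-0.145,0,0,0,190,-0.514,0.182,-0.145,0,0,0,190,-0.514,0.182,-0.145,0,0,0])

```text
time: 10.25
tool_pos: [0.5131, -0.1466, 0.2975]
tcp_rot: [-2.72, -1.568, 0.001]
contact_force: [0.2, -0.6, -4.2]
width: 0.0392
grasp_force: 54.6
```

Call:
play_rows(moves=[190,0,0,0,0,0,0,190,0,0,0,0,0,0], force=35)

```text
time: 10.5
tool_pos: [0.5139, -0.1455, 0.2986]
tcp_rot: [-2.719, -1.572, -0.001]
contact_force: [-0.6, -1.1, -6.0]
width: 0.0336
grasp_force: 35.4
```

```bash
python3 - <<'E'
from tilt import *
c=tilt("side"); save("s4",c["color"])
print(arm.read_state()["joint_pos"],arm.read_state()["tool_pos"])
E
```

```text
side n 579 tool-frame axis slope deg (+ = +x end toward tool z/down) 82.9 rect -8.182452392578124 -23.89652099609375 79.45918579101563 214.0439453125 0.4542382061481476 x range mm [-41.60384029  30.60898874] z [-129.49056804   78.25966999]
 t 10.5 tool torque [-0.023 -0.251  0.008] F [-0.61 -1.11 -5.99] grip 35.358247412272036 0.03361990933742731
[-4.89182383e-01 -1.04162947e-01  1.71317296e+00 -1.08611182e-03
  1.53330889e+00  3.32793102e-02] [ 0.51352179 -0.14618127  0.29850759]
```

View pics/s4.png

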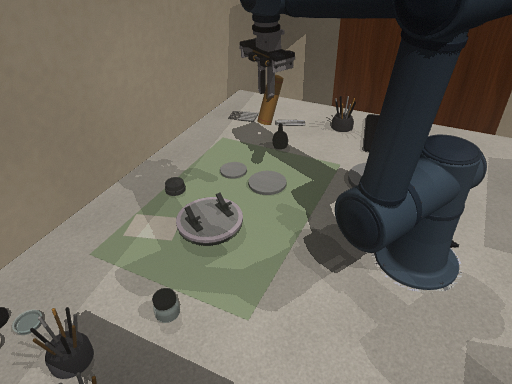

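The side view shows the weight hanging heavy end down at about (270,100). The opening has dropped to 34 mm, so I check whether it is slipping.

```bash
python3 - <<'E'
from tilt import *
c=tilt("wrist"); d=tilt("side"); save("s5",np.hstack([c["color"],cv2.resize(d["color"][60:180,200:340],(448,384))])[:, :800] if 0 else cv2.resize(np.hstack([c["color"],cv2.resize(d["color"][60:180,200:340],(448,384))]),(800,320)))
# angle in the side image, and expected 3D axis via top view
E
```

```text
wrist n 13793 tool-frame axis slope deg (+ = +x end toward tool z/down) -79.6 rect -12.345213317871094 -31.62127685546875 65.4179443359375 217.8013916015625 7.696847915649414 x range mm [-38.64357114  30.84234066] z [-135.37499905   68.27936798]
 t 10.55 tool torque [-0.064 -0.843  0.008] F [-2.22 -2.83 -5.21] grip 35.44188355673963 0.03332988627589956
side n 532 tool-frame axis slope deg (+ = +x end toward tool z/down) -87.2 rect -13.103134155273438 -26.51741943359375 66.76597900390625 214.7503173828125 7.462255477905273 x range mm [-37.60872092  29.63453025] z [-129.52932209   80.12126662]
 t 10.6 tool torque [-0.117 -0.136  0.   ] F [-0.73 -0.97 -4.45] grip 36.70795622098922 0.03312770064801399
```

View pics/s5.png

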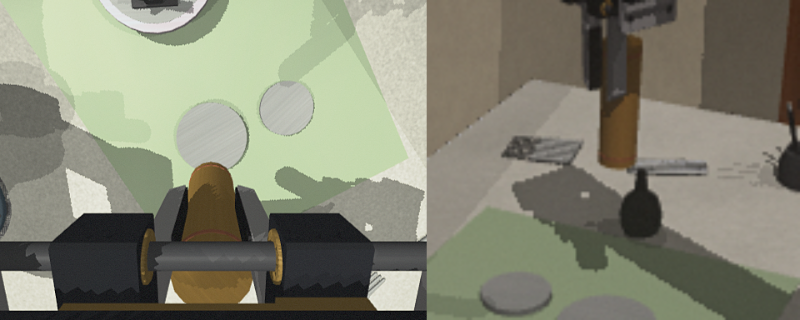

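```bash
cat > sec.py <<'E'
from h import *
def sec(n):
    s=arm.read_state(); Rt=R.from_rotvec(s["tcp_rot"]); g=s["tool_pos"]-Rt.apply([0,0,arm.grasp_offset])
    c=cam(n); W=world(c); hsv=cv2.cvtColor(c["color"],cv2.COLOR_RGB2HSV)
    m=(cv2.inRange(hsv,(8,110,40),(26,255,255))>0)&(c["depth"]>0)
    L=Rt.inv().apply(W[m]-g)*1e3; L=L[(abs(L[:,1])<26)&(L[:,2]>-70)&(L[:,2]<110)&(abs(L[:,0])<70)]
    print(n,"z max",np.percentile(L[:,2],99).round(1),"t",s["time"],"w",round(s["width"],4),"F",s["contact_force"].round(1),"tq",Rt.inv().apply(s["ft_torque"]).round(2))
    out=[]
    for z in range(-60,100,15):
        q=L[abs(L[:,2]-z)<6]
        if len(q)>8:
            A=np.c_[2*q[:,:2],np.ones(len(q))]; # circle with known r by least squares on x0,y0
            from scipy.optimize import least_squares
            x0=np.median(q[:,:2],0); v=Rt.inv().apply(np.array(c["extrinsics"])[:3,3]-g)[:2]*1e3-x0; v/=np.linalg.norm(v)
            f=least_squares(lambda p:np.hypot(q[:,0]-p[0],q[:,1]-p[1])-22,x0-v*20,loss='soft_l1').x
            out.append((z,*f)); print("  z",z,"n",len(q),"axis x,y",f.round(1))
    return c,np.array(out)
if __name__=="__main__": sec("side"); sec("wrist")
E
python3 sec.py
```

```text
side z max 81.9 t 10.65 w 0.0328 F [-0.5  0.3 -4. ] tq [-0.09  0.33  0.04]
  z -60 n 29 axis x,y [-45.7 -25. ]
  z -45 n 27 axis x,y [-24.8  -0.2]
  z -30 n 26 axis x,y [-24.9   0. ]
  z -15 n 26 axis x,y [-22.4  -0.2]
  z 0 n 40 axis x,y [-20.5  -1.1]
  z 15 n 57 axis x,y [-19.8  -0.6]
  z 30 n 54 axis x,y [-18.3  -0.6]
  z 45 n 53 axis x,y [-16.   -1.1]
  z 60 n 53 axis x,y [-14.2  -0.4]
  z 75 n 50 axis x,y [-13.2  -0.6]
wrist z max 70.3 t 10.7 w 0.0333 F [ 0.1 -0.2 -4.2] tq [-0.15  0.12 -0.03]
  z -60 n 3505 axis x,y [-45.8   0.7]
  z -45 n 837 axis x,y [-25.3   0.8]
  z -30 n 717 axis x,y [-24.1   0.7]
  z -15 n 551 axis x,y [-22.6   0.6]
  z 0 n 458 axis x,y [-21.3   0.6]
  z 15 n 396 axis x,y [-19.9   0.4]
  z 30 n 329 axis x,y [-18.5   0.5]
  z 45 n 281 axis x,y [-17.1   0.3]
  z 60 n 240 axis x,y [-15.7   0.3]
  z 75 n 117 axis x,y [-14.3   0.3]
```

The weight hangs near-vertical, heavy end down, leaning about 5°. Its axis is 20 mm off the pad centre toward tool −x, so the hold is on the pad edge. I square it up and lower it gently.

Call:
play_rows(moves=[190,0.003,0,0.01,0,-0.02,0,190,0.01,0,0.03,0,-0.045,0,190,0.016,0,0.06,0,-0.07,0,190,0.022,0,0.1,0,-0.09,0,190,0.026,0,0.14,0,-0.11,0,190,0.026,0,0.175,0,-0.118,0,190,0.026,0,0.195,0,-0.118,0,190,0.026,0,0.2,0,-0.118,0])

```text
time: 11.75
tool_pos: [0.5198, -0.1356, 0.1981]
tcp_rot: [2.68, 1.546, -0.125]
contact_force: [0.3, -0.7, -4.1]
width: 0.0332
grasp_force: 38.0
```

```bash
python3 sec.py; python3 - <<'E'
from h import *
s=arm.read_state();print(s["tool_pos"],R.from_rotvec(s["tcp_rot"]).as_matrix()[:,2],s["joint_pos"])
E
```

```text
side z max 81.7 t 11.75 w 0.0332 F [ 0.3 -0.7 -4.1] tq [-0.09  0.26  0.03]
  z -60 n 15 axis x,y [-22.2   0.5]
  z -45 n 16 axis x,y [-27.8  -0.5]
  z -30 n 19 axis x,y [-21.8  -0.5]
  z -15 n 21 axis x,y [-21.   -1.3]
  z 0 n 33 axis x,y [-20.   -0.3]
  z 15 n 43 axis x,y [-18.   -0.8]
  z 30 n 40 axis x,y [-18.   -0.9]
  z 45 n 42 axis x,y [-16.   -0.8]
  z 60 n 40 axis x,y [-14.8  -0.4]
  z 75 n 41 axis x,y [-13.8  -1.3]
wrist z max 70.1 t 11.8 w 0.0328 F [-0.7  0.2 -5.1] tq [-0.06  0.27 -0.01]
  z -60 n 3501 axis x,y [-45.8   0.7]
  z -45 n 848 axis x,y [-25.2   0.7]
  z -30 n 731 axis x,y [-24.    0.7]
  z -15 n 558 axis x,y [-22.6   0.6]
  z 0 n 447 axis x,y [-21.2   0.6]
  z 15 n 392 axis x,y [-19.8   0.5]
  z 30 n 344 axis x,y [-18.4   0.5]
  z 45 n 286 axis x,y [-17.    0.4]
  z 60 n 240 axis x,y [-15.6   0.3]
  z 75 n 109 axis x,y [-14.2   0.3]
[ 0.52034262 -0.13587008  0.19910117] [-0.04579798 -0.08032819 -0.99571579] [-0.41335423 -0.01397232  1.80864547 -0.09422962  1.35755664  0.13135947]
```

```bash
python3 - <<'E'
from sec import *
c,o=sec("wrist"); o=o[(o[:,0]>-50)&(o[:,0]<70)]
fx=np.polyfit(o[:,0],o[:,1],1); fy=np.polyfit(o[:,0],o[:,2],1)
s=arm.read_state(); Rt=R.from_rotvec(s["tcp_rot"]); g=s["tool_pos"]-Rt.apply([0,0,arm.grasp_offset])
d=Rt.apply(np.array([fx[0],fy[0],1])/np.linalg.norm([fx[0],fy[0],1])); print("axis",d,"lean",np.degrees(np.arccos(-d[2])))
for z in(82,86,89): print(z,g+Rt.apply(np.array([np.polyval(fx,z),np.polyval(fy,z),z])/1e3))
# direct check of the bottom: lowest brass in the side view
c=cam("side"); W=world(c); hsv=cv2.cvtColor(c["color"],cv2.COLOR_RGB2HSV)
m=(cv2.inRange(hsv,(8,110,40),(26,255,255))>0)&(c["depth"]>0)&(np.linalg.norm(W[...,:2]-g[:2],axis=-1)<.06)&(W[...,2]>.05)
print("low z",np.percentile(W[m][:,2],[.5,1,2,5,98,99.5]))
plan([.514,-.147,.1],60)
E
```

```text
wrist z max 70.0 t 11.85 w 0.0335 F [-0.3 -0.4 -4.5] tq [-0.06  0.19 -0.04]
  z -60 n 3493 axis x,y [-45.7   0.7]
  z -45 n 848 axis x,y [-25.2   0.7]
  z -30 n 737 axis x,y [-24.    0.7]
  z -15 n 562 axis x,y [-22.6   0.6]
  z 0 n 454 axis x,y [-21.2   0.6]
  z 15 n 390 axis x,y [-19.8   0.5]
  z 30 n 333 axis x,y [-18.4   0.4]
  z 45 n 289 axis x,y [-17.    0.4]
  z 60 n 236 axis x,y [-15.7   0.4]
  z 75 n 111 axis x,y [-14.2   0.2]
axis [-2.55601115e-03  1.01157041e-05 -9.99996733e-01] lean 0.14644995745661693
82 [ 0.51114325 -0.15293873  0.13788925]
86 [ 0.51113298 -0.15293869  0.13387253]
89 [ 0.51112528 -0.15293866  0.13085999]
low z [0.13634499 0.13694987 0.13857121 0.14222567 0.33471207 0.34343585]
ax 60 shift [-0.0072 -0.0008  0.2011] turn [ 0.0021  0.1178 -0.0009] tool x,y [ 0.5   0.86 -0.09] [ 0.87 -0.5   0.  ] t 11.95
ax 240 shift [-0.0072 -0.0008  0.2011] turn [ 1.8490e-01 -3.3000e-03  3.9949e+00] tool x,y [ 0.5   0.86 -0.09] [ 0.87 -0.5   0.  ] t 11.95
```

Call:
play_rows(moves=[190,0.005,0,0.02,0,0,0,190,0.011,0,0.06,0,0,0,190,0.018,0,0.1,0,0,0,190,0.024,0,0.14,0,0,0,190,0.029,0,0.175,0,0,0,190,0.032,0,0.2,0,0,0,190,0.033,0,0.215,0,0,0,190,0.034,0,0.22,0,0,0])

```text
time: 12.95
tool_pos: [0.5236, -0.1298, 0.0875]
tcp_rot: [2.679, 1.546, -0.124]
contact_force: [-0.4, -0.2, -4.5]
width: 0.033
grasp_force: 38.0
```

```bash
python3 - <<'E'
from sec import *
c,o=sec("wrist"); o=o[(o[:,0]>-50)&(o[:,0]<70)]
fx=np.polyfit(o[:,0],o[:,1],1); fy=np.polyfit(o[:,0],o[:,2],1)
s=arm.read_state(); Rt=R.from_rotvec(s["tcp_rot"]); g=s["tool_pos"]-Rt.apply([0,0,arm.grasp_offset])
d=Rt.apply(np.array([fx[0],fy[0],1])/np.linalg.norm([fx[0],fy[0],1])); print("axis",d)
print(s["tool_pos"],g+Rt.apply(np.array([np.polyval(fx,86),np.polyval(fy,86),86])/1e3))
c=cam("side"); W=world(c); hsv=cv2.cvtColor(c["color"],cv2.COLOR_RGB2HSV)
m=(cv2.inRange(hsv,(8,110,40),(26,255,255))>0)&(c["depth"]>0)&(np.linalg.norm(W[...,:2]-g[:2],axis=-1)<.06)
print("low z",np.percentile(W[m][:,2],[.5,1,2,5]),s["contact_force"])
q=(abs(W[...,2]-.012)<.01)&(np.hypot(W[...,0]-.514,W[...,1]+.147)<.06); print("plate top side",np.median(W[q][:,2]))
save("s6",cv2.resize(c["color"][80:260,180:400],(660,540)))
E
```

```text
wrist z max 70.8 t 12.95 w 0.033 F [-0.4 -0.2 -4.5] tq [-0.1   0.23 -0.  ]
  z -60 n 3512 axis x,y [-45.7   0.6]
  z -45 n 849 axis x,y [-25.2   0.7]
  z -30 n 724 axis x,y [-24.    0.7]
  z -15 n 557 axis x,y [-22.6   0.6]
  z 0 n 463 axis x,y [-21.2   0.6]
  z 15 n 388 axis x,y [-19.8   0.5]
  z 30 n 337 axis x,y [-18.5   0.4]
  z 45 n 292 axis x,y [-17.1   0.4]
  z 60 n 238 axis x,y [-15.7   0.3]
  z 75 n 128 axis x,y [-14.3   0.2]
axis [-4.30421212e-03  4.52064257e-04 -9.99990635e-01]
[ 0.52364212 -0.12977439  0.08758468] [ 0.51405278 -0.14677614  0.02190885]
low z [0.01167862 0.01577551 0.0254384  0.02937749] [-0.67667735 -0.3212136  -5.00640657]
plate top side 0.009895081075748269
```

View pics/s6.png

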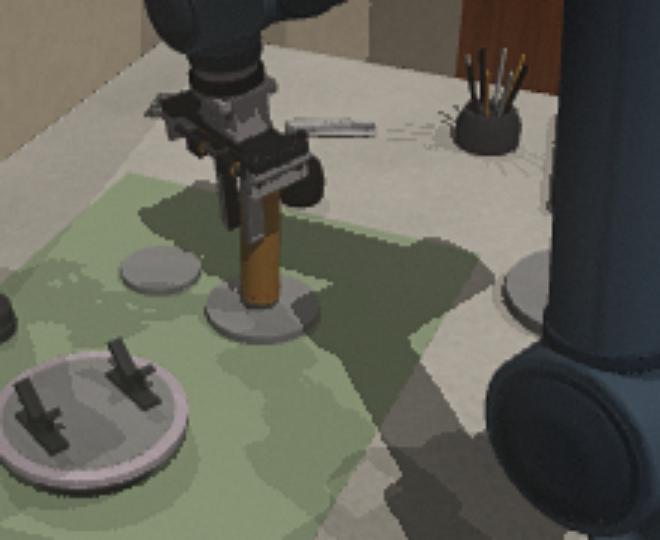

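The view shows the upright weight a little above the middle plate, at crop pixel (262,300). I creep down while watching the force.

Call:
play_rows(moves=[190,0,0,0.003,0,0,0,190,0.0005,0,0.006,0,0,0,190,0.001,0,0.009,0,0,0,190,0.001,0,0.011,0,0,0,190,0.001,0,0.012,0,0,0,190,0.001,0,0.012,0,0,0])

```text
time: 13.8
tool_pos: [0.5235, -0.1298, 0.0817]
tcp_rot: [2.679, 1.546, -0.124]
contact_force: [-0.4, -0.4, -4.3]
width: 0.0333
grasp_force: 38.0
```

Call:
play_rows(moves=[190,0,0,0.002,0,0,0,190,0,0,0.004,0,0,0,190,0,0,0.004,0,0,0])

```text
time: 14.18
tool_pos: [0.5233, -0.1299, 0.0796]
tcp_rot: [2.679, 1.546, -0.124]
contact_force: [0.6, 1.0, -4.6]
width: 0.0329
grasp_force: 38.0
```

Call:
play_rows(moves=[190,0,0,0.002,0,0,0,190,0,0,0.003,0,0,0,190,0,0,0.003,0,0,0])

```text
time: 14.55
tool_pos: [0.5233, -0.13, 0.0782]
tcp_rot: [2.679, 1.546, -0.124]
contact_force: [-0.5, -0.3, -4.1]
width: 0.0331
grasp_force: 38.0
```

Call:
play_rows(moves=[190,0,0,0.002,0,0,0,190,0,0,0.003,0,0,0,190,0,0,0.003,0,0,0])

```text
time: 14.92
tool_pos: [0.5236, -0.1302, 0.0772]
tcp_rot: [2.678, 1.546, -0.124]
contact_force: [-0.3, 1.1, -1.2]
width: 0.0331
grasp_force: 38.1
```

Call:
play_rows(moves=[190,0,0,0.001,0,0,0,190,0,0,0.001,0,0,0], force=22)

```text
time: 15.18
tool_pos: [0.5238, -0.1304, 0.0771]
tcp_rot: [2.678, 1.546, -0.123]
contact_force: [-0.7, 2.3, 3.8]
width: 0.0331
grasp_force: 24.1
```

Call:
play_rows(moves=[190,0,0,0,0,0,0,190,0,0,0,0,0,0], force=12)

```text
time: 15.42
tool_pos: [0.5238, -0.1304, 0.0771]
tcp_rot: [2.678, 1.546, -0.123]
contact_force: [-1.4, 1.8, 6.0]
width: 0.0339
grasp_force: 13.1
```

```bash
python3 sec.py
```

```text
side z max 82.5 t 15.425 w 0.0339 F [-1.4  1.8  6. ] tq [0.55 0.16 0.01]
  z -45 n 15 axis x,y [-20.8   0. ]
  z -30 n 21 axis x,y [-23.6  -0.4]
  z -15 n 14 axis x,y [-21.5  -0.1]
  z 0 n 22 axis x,y [-19.1  -0.5]
  z 15 n 41 axis x,y [-19.3  -1.3]
  z 30 n 36 axis x,y [-17.1  -0.9]
  z 45 n 39 axis x,y [-15.2  -0.7]
  z 60 n 34 axis x,y [-15.2  -1.7]
  z 75 n 32 axis x,y [-13.6  -0.7]
wrist z max 70.4 t 15.475 w 0.0335 F [-0.7  1.9  6. ] tq [0.53 0.12 0.03]
  z -60 n 3532 axis x,y [-45.6   0.9]
  z -45 n 854 axis x,y [-25.2   0.9]
  z -30 n 741 axis x,y [-23.9   0.8]
  z -15 n 559 axis x,y [-22.5   0.7]
  z 0 n 455 axis x,y [-21.1   0.5]
  z 15 n 398 axis x,y [-19.8   0.4]
  z 30 n 338 axis x,y [-18.5   0.2]
  z 45 n 289 axis x,y [-17.1   0.1]
  z 60 n 245 axis x,y [-15.7   0. ]
  z 75 n 118 axis x,y [-14.3  -0.2]
```

Call:
play_rows(moves=[190,0,0,-0.001,0,0,0,190,0,0,-0.001,0,0,0], force=5)

```text
time: 15.78
tool_pos: [0.5238, -0.1305, 0.0771]
tcp_rot: [2.678, 1.545, -0.123]
contact_force: [0.4, 0.8, 3.5]
width: 0.0336
grasp_force: 5.4
```

Call:
play_rows(moves=[180,0,0,0,0,0,0,170,0,0,0,0,0,0,162,0,0,0,0,0,0,154,0,0,0,0,0,0,146,0,0,0,0,0,0,138,0,0,0,0,0,0,130,0,0,0,0,0,0,120,0,0,0,0,0,0], force=3)

```text
time: 16.77
tool_pos: [0.5233, -0.1302, 0.0767]
tcp_rot: [2.679, 1.546, -0.124]
contact_force: [-0.3, -0.8, 0.5]
width: 0.0496
grasp_force: 0.0
```

```bash
python3 sec.py
```

```text
side z max 80.3 t 16.775 w 0.0496 F [-0.3 -0.8  0.5] tq [-0.07  0.06  0.04]
  z -45 n 24 axis x,y [-38.5  -1.1]
  z -30 n 19 axis x,y [-33.5  -1. ]
  z -15 n 20 axis x,y [-30.3  -0.6]
  z 0 n 18 axis x,y [-28.8  -0.1]
  z 15 n 32 axis x,y [-26.2  -0.6]
  z 30 n 43 axis x,y [-23.1  -0.7]
  z 45 n 35 axis x,y [-20.1  -1.1]
  z 60 n 37 axis x,y [-17.2  -0.4]
  z 75 n 35 axis x,y [-15.4  -1.7]
wrist z max 72.7 t 16.825 w 0.0495 F [-0.  -0.5 -0. ] tq [-0.09  0.02 -0.01]
  z -60 n 3270 axis x,y [-47.6   0.1]
  z -45 n 63 axis x,y [-38.4   0. ]
  z -30 n 828 axis x,y [-35.1   0.1]
  z -15 n 846 axis x,y [-32.4   0.2]
  z 0 n 678 axis x,y [-29.5   0.2]
  z 15 n 561 axis x,y [-26.6   0.2]
  z 30 n 454 axis x,y [-23.7   0.3]
  z 45 n 378 axis x,y [-20.8   0.3]
  z 60 n 356 axis x,y [-17.8   0.3]
  z 75 n 149 axis x,y [-15.3   0.3]
```

Call:
play_rows(moves=[100,0,0,0,0,0,0,60,0,0,0,0,0,0,20,0,0,0,0,0,0,0,0,0,0,0,0,0])

```text
time: 17.38
tool_pos: [0.5233, -0.1302, 0.0767]
tcp_rot: [2.679, 1.546, -0.124]
contact_force: [0.1, 0.5, 0.5]
width: 0.0841
grasp_force: 0.0
```

```bash
python3 sec.py | grep -E "F|z (-30|0|30|60) "; python3 -c "
from h import *
save('s7',cv2.resize(cam('side')['color'][80:260,180:400],(660,540)))"
```

```text
side z max 81.0 t 17.375 w 0.0841 F [0.1 0.5 0.5] tq [-0.08 -0.02  0.04]
  z -30 n 17 axis x,y [-34.3  -1.1]
  z 0 n 17 axis x,y [-28.9  -1.5]
  z 30 n 41 axis x,y [-22.8  -1.4]
  z 60 n 40 axis x,y [-17.3  -0.5]
wrist z max 72.8 t 17.425 w 0.0874 F [ 0.7 -0.9 -0. ] tq [-0.08  0.03  0.05]
  z -30 n 832 axis x,y [-35.2   0.1]
  z 0 n 681 axis x,y [-29.5   0.2]
  z 30 n 454 axis x,y [-23.7   0.2]
  z 60 n 337 axis x,y [-17.8   0.3]
```

View pics/s7.png

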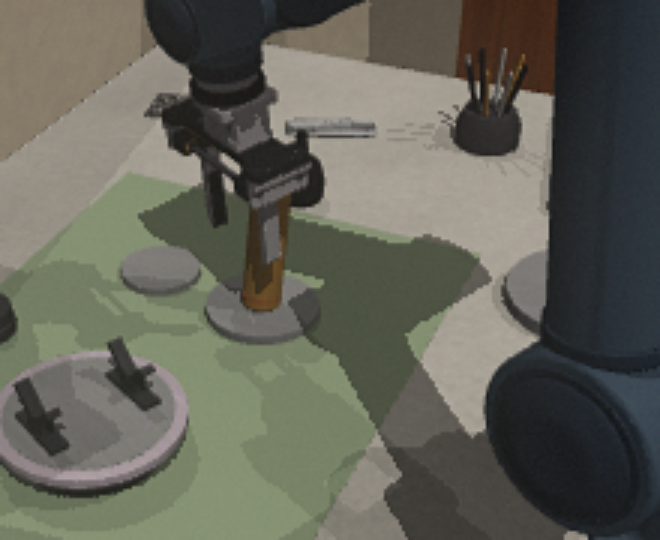

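The weight stands on the plate with a steady lean of about 5–6°, which the dome allows. The fingers are open and clear of it. Now I retract along the tool axis.

Call:
play_rows(moves=[0,0,0,-0.02,0,0,0,0,0,0,-0.06,0,0,0,0,0,0,-0.12,0,0,0,0,0,0,-0.2,0,0,0,0,0,0,-0.28,0,0,0,0,0,0,-0.36,0,0,0,0,0,0,-0.4,0,0,0,0,0,0,-0.4,0,0,0])

```text
time: 18.52
tool_pos: [0.5332, -0.1143, 0.2773]
tcp_rot: [2.677, 1.545, -0.121]
contact_force: [-0.2, 0.2, -0.7]
width: 0.0938
grasp_force: 0.0
```

Call:
play_rows(moves=[0,0,0,0,0,0,0,0,0,0,0,0,0,0,0,0,0,0,0,0,0,0,0,0,0,0,0,0])

```text
time: 19.02
tool_pos: [0.5324, -0.1141, 0.2754]
tcp_rot: [2.679, 1.546, -0.125]
contact_force: [0.5, 0.1, -0.1]
width: 0.0942
grasp_force: 0.0
```

```bash
python3 - <<'E'
from h import *
for n in("side","wrist"):
    c=cam(n); W=world(c); hsv=cv2.cvtColor(c["color"],cv2.COLOR_RGB2HSV)
    m=(cv2.inRange(hsv,(8,110,40),(26,255,255))>0)&(c["depth"]>0)&(np.hypot(W[...,0]-.514,W[...,1]+.147)<.07)&(W[...,2]<.19)
    print(n)
    for z in(.03,.06,.09,.12,.15,.165): 
        q=W[m&(abs(W[...,2]-z)<.006)]; print(z,len(q),q.mean(0)[:2].round(4) if len(q) else '')
    if n=="side": save("s8",cv2.resize(c["color"][80:340,100:400],(660,572)))
E
```

```text
side
0.03 44 [ 0.5054 -0.1299]
0.06 37 [ 0.503  -0.1337]
0.09 39 [ 0.5024 -0.1365]
0.12 42 [ 0.5026 -0.1377]
0.15 47 [ 0.4998 -0.1453]
0.165 12 [ 0.5053 -0.1496]
wrist
0.03 75 [ 0.5222 -0.133 ]
0.06 96 [ 0.5204 -0.1354]
0.09 113 [ 0.5192 -0.1377]
0.12 140 [ 0.5171 -0.1403]
0.15 251 [ 0.5103 -0.1505]
0.165 633 [ 0.5097 -0.154 ]
```

View pics/s8.png

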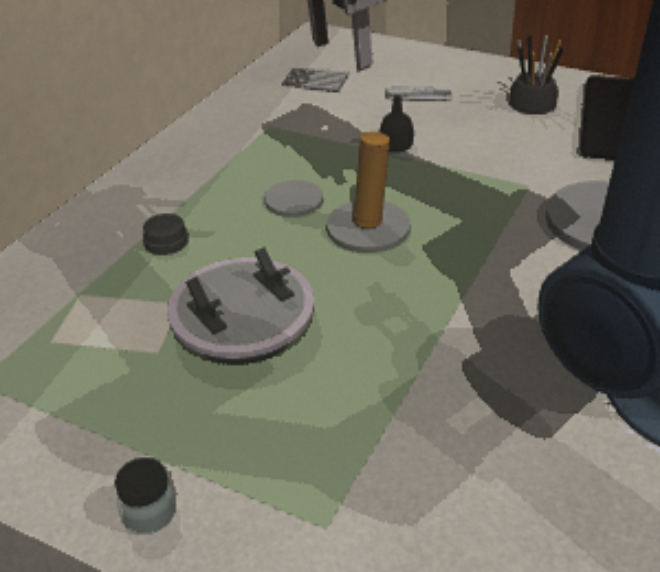

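The weight stands on its own near the plate's centre, at crop pixel (370,220), with the arm clear. The blower, jar and tin are where they were.

```bash
python3 -c "
from rig import arm
print(arm.hand_in())"
```

```text
the job is handed in; nothing more can be done
None
```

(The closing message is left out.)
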